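# Change colour bottles and snap the cap home

### The job

We are done with red and go on with yellow: swap the two bottles, so that the yellow one stands in the grey holder and the open red one, kept upright all the way, stands in the warmer well that the yellow one came out of (the bare half of the brown board is free for parking; leave everything else on the counter alone). Then, with the well holding the red bottle, fetch its white snap cap from the board, press it straight down onto the nozzle until it clicks, and go on pressing through the click until it is fully home. Finish while holding: the gripper stays on the cap, still pressing it down firmly, and does not let go.

Things in the scene. Friction and masses are not known exactly. Their poses are not given: they have to be found in the camera images.
- red: Open red squeeze bottle of cocoa butter, about 0.2 kg, round, yaw free; starts in the grey holder. Body 48 mm across, straight from 4 to 90 mm above its origin (lower rim bevelled 4 mm), shoulder sloping in up to 102 mm, neck 20 mm across up to 114 mm, nozzle tapering to a flat tip 12 mm across at 123 mm. A springy bead rings the neck. Origin: centre of its underside; z up its axis.
- red_nozzle (a point): Centre of the flat nozzle tip of the red bottle, 123 mm above its origin. Below it, 111 mm above the origin, a springy rounded snap bead stands 3.5 mm out all round the neck: the cap's inner bead pushes it in, and it springs out above it with a click.
- red_seat (a point): Point on the red bottle's axis 103 mm above its origin: the cap's origin is here when the cap is fully home (its inside top rests on the nozzle tip, its rim 1 mm above the shoulder). The cap meets the bottle's bead 12 mm above this, needs about 10 N at 10 mm, then the force drops suddenly, it falls home over the last 4 mm and stands firm. Pulling it off again takes over 10 N.
- cap: White ribbed snap cap of the red bottle, 34 mm across, 24 mm tall, 14 g, yaw free. It lies mouth down on the +y half of the brown board. Hollow from below, 20 mm deep: the mouth is 23 mm wide inside a 3 mm high bead, above that it is 29 mm wide. Origin: centre of its lower rim; z up.
- yellow: Yellow squeeze bottle, 0.22 kg, same shape as the red one but closed: its white cap (34 mm across) is part of it, top at 127 mm. Origin: centre of its underside; z up. It starts in one of the three wells of the warmer.
- blue: Blue capped bottle like the yellow one, in another well of the warmer. Stays there.
- green: Green capped bottle like the yellow one, in another well of the warmer. Stays there.
- warmer: Bottle warmer, a fixed white box 110 mm (x) by 250 mm (y) by 62 mm high with three round wells in a row along its y axis, 80 mm apart, each 53 mm wide with a 3 mm bevel at the mouth and 42 mm deep; control panel on its front (-x). Origin: centre of its underside.
- well_left (a point): Centre of the floor of the warmer's well on its +y side, 20 mm above the counter; a bottle's origin comes here when it stands in the well.
- well_mid (a point): The same for the middle well.
- well_right (a point): The same for the well on the -y side.
- holder: Grey bench bottle holder, a fixed round puck 80 mm across and 30 mm high with a round pocket 53 mm wide and 22 mm deep. Origin: centre of its underside.
- holder_in (a point): Centre of the floor of the holder's pocket, 8 mm above the counter; a bottle's origin comes here when it stands in the holder.
- board: Brown cutting board, fixed, 220 mm (x) by 250 mm (y) by 15 mm thick. Origin: centre of its underside. Its +y half carries the cap, its -y half is bare.
- board_park (a point): Point on the top face of the board, 65 mm from its middle towards -y: a bottle has room to stand here.
- tub: White plastic tub, 116 mm across, 85 mm tall, to the left of the warmer. Stays as it is. Origin: centre of its underside.
- scraper: Cream plastic dough scraper, 115 by 80 by 4 mm, lying flat in front of the warmer. Stays as it is. Origin: on its underside near the middle.
- brush: Small brush with a wooden handle lying flat in front of the warmer, handle along -x. Stays as it is.
- spoon: Tasting spoon with a white handle, 130 mm, lying flat between the robot and the holder. Stays as it is.
Things that resemble listed ones, but are neither listed nor needed, are in the scene too. Of the things shaped like the red, the red one is meant. Several things have the shape of the cap; the one meant has the colours described above.

How it is judged:
On the way, in this order (a step that is already met when the one before it is completed fails the run):
1. the two bottles have changed places, the red one upright in the warmer well and the yellow one upright in the holder, both let go ((distance between red and well_left below 0.007 m or distance between red and well_mid below 0.007 m or distance between red and well_right below 0.007 m) and distance between yellow and holder_in below 0.007 m and angle between each of red, yellow's own z axis and vertical below 0.15 rad and contact force between the fingers and red below 0.2 N and contact force between the fingers and yellow below 0.2 N), for 0.2 s.
2. the cap has snapped onto the red bottle and is fully home (distance between cap and red_seat below 0.003 m and angle between the z axis of cap and the z axis of red, either way round below 0.1 rad), for 0.2 s.
At the end, for the whole second after the job is handed in: Red upright in yellow's old well, yellow upright in the holder (7 mm, 0.15 rad). Cap snapped on red within 3 mm of its seat, in line to 0.1 rad; the gripper presses it on with over 2 N, red presses on the warmer with over 4.5 N. Blue, green within 12 mm, the rest within 30 mm of their starts (all of step 2 and (distance between red and well_left below 0.007 m or distance between red and well_mid below 0.007 m or distance between red and well_right below 0.007 m) and distance between yellow and holder_in below 0.007 m and angle between each of red, yellow's own z axis and vertical below 0.15 rad and contact force between the fingers and cap above 3 N and contact force between cap and red above 2 N and contact force between red and warmer above 4.5 N and distance of each of blue, green from where it was at the start of the episode below 0.012 m and distance of each of tub, scraper, brush, spoon from where it was at the start of the episode below 0.03 m); the arm keeps its last pose, push and grip.
It fails at once if the open red bottle is tipped over 0.6 rad, so that it would spill (angle between red's own z axis and vertical above 0.6 rad).
It fails at once if the blue or green bottle is taken or knocked out of its place (moved over 20 mm) (distance of any of blue, green from where it was at the start of the episode above 0.02 m).
It fails at once if the tub, scraper, brush or spoon is shoved over 50 mm away (distance of any of tub, scraper, brush, spoon from where it was at the start of the episode above 0.05 m).
It also fails if it takes over 72 s, if anything falls off the work surface, if the arm or the gripper's body presses on something with over 40 N, if the wrist force passes 120 N, or if a joint passes its speed limit or range.

### The arm

A 7-joint arm with a two-finger parallel gripper is mounted at the origin on the work surface. World frame = base frame: x ahead of the robot, y to its left, z up, the work surface at z = 0. Lengths are in m, angles in rad, forces in N, time in s.
With the tool pointing down it reaches from about 0.425 to 0.875 m from the base axis. Payload 4.7 kg.
Tool frame: the origin (TCP) lies between the finger pads; the fingertips stand 22 mm ahead of it and the grasp point (between the pads) lies 3 mm ahead of it; z points along the fingers, y is the line along which they close (so a half turn about z gives the same grasp; the last joint's range is limited). The gripper opens to 87 mm and grips with 3 to 60 N. Pads are 19 mm wide; open, the fingers measure 117 mm over their backs; the gripper's body (75 mm by 190 mm) begins 51 mm behind the grasp point.
Start: joints at [1.128, 0.321, -0.07, 1.45, 0.023, 1.371, -0.057], TCP at [0.287, -0.583, 0.245] pointing down, gripper open.
Joint ranges: [-2.86, 2.86], [-0.3, 2.09], [-1.38, 1.24], [0.06, 2.45], [-1.56, 4.7], [0.09, 2.05], [-2.69, 2.69]. Speed limits (rad/s): [2.57, 2.57, 3.14, 3.14, 3.14, 3.14, 3.14].

### API

Orientations are given as a rotation vector (axis times angle).
In Python, from bench import ctrl gives the robot as it stands. The module is installed in compiled form; this text tells all that it offers.
- The arm moves only by the tool send_rows, never from a script. Its argument "motion" is a list of rows, each an object with "claw": the opening, from -1 (shut) to 1 (fully open); "slide": the shift along the tool's x, y, z in mm, a list of three; "delta_rot": the turn, a rotation vector about the tool's x, y, z in rad, a list of three. In form: [{"claw": claw, "slide": [x, y, z], "delta_rot": [ax, ay, az]}, ...]. A call has 1 to 5 rows; each row is the pose to reach, as a shift and turn from the pose commanded when the call began, along the tool's axes at that moment; what a row does not reach only later rows make up. A row lasts 1/10 s, in which the tool goes at most 50 mm and 8.59 degrees, less where a joint would pass 70% of its speed; a pose out of reach is approached as far as the arm can. A call with a gripper value outside its range is refused whole. The fingers move at their own pace and stop on an object; "grip_force" is the grip in N (left out, the last holds). Time passes only in rows, so rows that repeat a pose let the fingers close. It gives the time, the measured TCP pose, the force, the opening and the grip force at its end, in the units of the state.
- ctrl.get_state(): the state, without advancing time (a new reading comes with each control period).
- ctrl.get_image(name): name is "scene" or "top"; returns a dict with "color" (400x640x3 uint8, blue, green, red), "fx", "fy", "cx", "cy" (pixels), "pose" (4x4, takes a point from camera to world coordinates). Camera axes: x right, y down, z forward; pixel columns grow to the right and rows downward; lengths in m; the calibration is good to about 2 mm. A picture is of the moment at which its call begins. There is no depth.
- ctrl.close_job(): hands the job in; it is judged then, once.
The state is a dict: "time": time; "joint_positions": joint angles; "qd": joint speeds; "joint_torque": joint torques, N m; "position": TCP position; "tool_rot": TCP orientation; "ft_force": force on the tool from outside, world axes, zero at the start; "torque": the same for the moment, N m; "grip_width": opening from 0.0 (shut) to 1.0 (fully open); "grip_force": force on a finger pad.
Only numpy, scipy, OpenCV 4.12 (cv2) and the standard library are available. Lean on these libraries where they do the work, as an engineer would, in place of code of your own. Each camera call takes 0.05 s, during which the arm holds its last target. There are 200 camera calls.

## Working session

There is one attempt and no reset: what is moved stays moved. The work goes in short steps, Python scripts to look and compute and a tool call to move; the robot and the scene stay as the last step left them, time stands still between calls to the robot, and variables do not carry over. Pictures are saved under pics/ and viewed, at most 10 in all, crops included, and the job is handed in when it is done.

Besides the shell and the picture viewer there is one more tool, called by a JSON object that holds its "method" and its "body", one argument or row to a line. send_rows: Moves the arm, as the interface text tells. Its arguments: {"type":"object","properties":{"motion":{"type":"array","items":{"type":"object","properties":{"claw":{"type":"number"},"slide":{"type":"array","items":{"type":"number"}},"delta_rot":{"type":"array","items":{"type":"number"}}}}},"grip_force":{"type":"number"}},"required":["motion"]}

```bash
mkdir -p pics; cat > h.py <<'E'
import numpy as np, cv2
from bench import ctrl
from scipy.spatial.transform import Rotation as R
def ray(im,u,v):
    P=np.array(im["pose"]); d=P[:3,:3]@np.array([(u-im["cx"])/im["fx"],(v-im["cy"])/im["fy"],1]); return P[:3,3],d/np.linalg.norm(d)
def onz(im,u,v,z):
    o,d=ray(im,u,v); return o+d*(z-o[2])/d[2]
def proj(im,p):
    P=np.array(im["pose"]); c=P[:3,:3].T@(np.array(p)-P[:3,3]); return im["fx"]*c[0]/c[2]+im["cx"],im["fy"]*c[1]/c[2]+im["cy"]
def tri(a,b):
    (o,d),(p,e)=a,b; s=np.linalg.lstsq(np.c_[d,-e],p-o,rcond=None)[0]; x,y=o+s[0]*d,p+s[1]*e
    return (x+y)/2,np.linalg.norm(x-y)
E
python3 - <<'E'
from h import *
s=ctrl.get_state(); print({k:np.round(v,3).tolist() for k,v in s.items()})
for n in("scene","top"):
    i=ctrl.get_image(n); cv2.imwrite(f"pics/{n}0.png",i["color"]); print(n,i["fx"],i["cx"],i["cy"],np.round(i["pose"],3).tolist())
E
```

```text
{'time': 0.0, 'joint_positions': [1.128, 0.322, -0.07, 1.452, 0.023, 1.371, -0.057], 'qd': [-0.001, 0.0, 0.001, 0.001, -0.001, -0.002, -0.001], 'joint_torque': [-0.0, -49.128, -0.404, -31.253, -0.064, 0.044, 0.0], 'position': [0.286, -0.583, 0.243], 'tool_rot': [-3.058, -0.711, 0.001], 'ft_force': [0.043, -0.042, 0.219], 'torque': [-0.013, -0.056, 0.012], 'grip_force': 0.0, 'grip_width': 1.001}
scene 418.18015335909774 317.77701878885847 196.21377245757265 [[-0.748, 0.529, -0.401, 0.938], [0.664, 0.585, -0.466, 0.483], [-0.012, -0.614, -0.789, 0.891], [0.0, 0.0, 0.0, 1.0]]
top 465.35928940286965 317.31717020952914 192.84056922501293 [[0.033, -0.976, 0.216, 0.229], [-0.999, -0.031, 0.013, 0.003], [-0.006, -0.216, -0.976, 1.373], [0.0, 0.0, 0.0, 1.0]]
```

View pics/scene0.png

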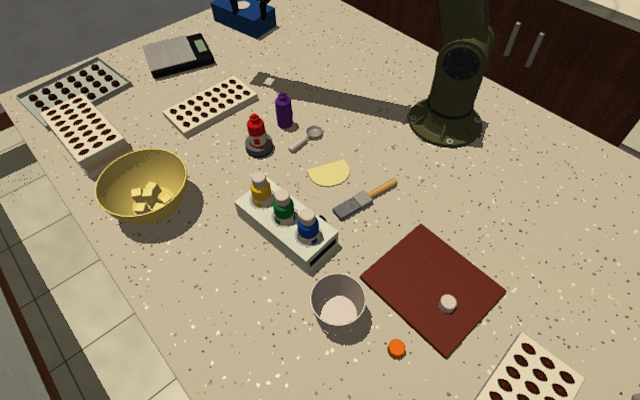

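View pics/top0.png

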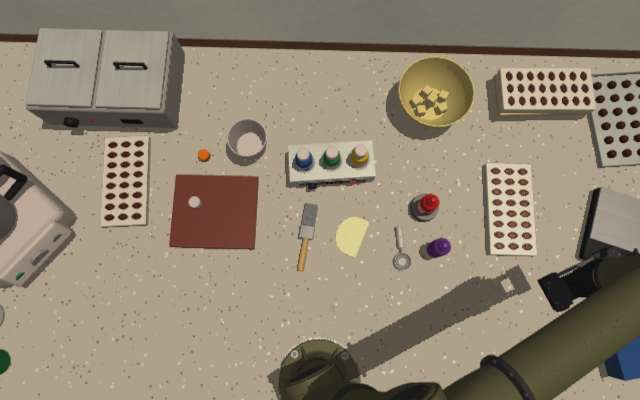

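The scene view shows red in the grey holder at (257,135), with a purple look-alike bottle at (284,110). Yellow is in the -y well at (260,188), next to green (283,207) and blue (308,225). The white cap is on the board at (447,303), and the orange cap off the board at (397,348) is a decoy. In the top view: red (429,203), purple (439,247), yellow (361,155), white cap (194,202), orange cap (204,155).

Candidates: bottles are red (429,203) or purple (439,247), and I choose red. Caps are white (194,202) or orange (204,155), and I choose white.

```bash
python3 - <<'E'
from h import *
S=ctrl.get_image("scene");T=ctrl.get_image("top")
def comps(im,lo,hi,box,amin=15):
    x0,y0,x1,y1=box; h=cv2.cvtColor(im["color"],cv2.COLOR_BGR2HSV); m=cv2.inRange(h,lo,hi); k=np.zeros_like(m);k[y0:y1,x0:x1]=m[y0:y1,x0:x1]
    n,l,st,c=cv2.connectedComponentsWithStats(k); return [(st[i].tolist(),np.round(c[i],1).tolist()) for i in range(1,n) if st[i][4]>=amin]
W=((0,0,130),(179,60,255))
print("cap",comps(S,*W,(430,285,465,320)),comps(T,*W,(180,190,210,215)))
Rd=((0,170,60),(6,255,255))
print("red",comps(S,*Rd,(235,100,285,165)),comps(T,*Rd,(405,185,450,225)))
Y=((15,120,60),(30,255,255))
print("yel",comps(S,*Y,(240,165,280,210)),comps(T,*Y,(345,135,380,175)))
B=((0,100,30),(12,255,160))
print("board",comps(S,*B,(355,220,510,360),500),comps(T,*B,(165,170,262,252),500))
a=cv2.resize(S["color"][95:215,230:330],None,fx=4,fy=4,interpolation=2)
b=cv2.resize(T["color"][135:225,285:455],None,fx=4,fy=4,interpolation=2)[:, :]
c=cv2.resize(S["color"][280:325,420:475],None,fx=4,fy=4,interpolation=2); d=cv2.resize(T["color"][185:220,175:215],None,fx=4,fy=4,interpolation=2)
o=np.zeros((600,800,3),np.uint8); o[:360,:680]=b; o[360:600,0:400]=a[:240]; o[360:540,400:620]=c; o[360:500,630:790]=d
cv2.imwrite("pics/crop.png",o)
E
```

```text
cap [([440, 295, 16, 15, 175], [447.9, 301.6])] [([189, 196, 11, 12, 102], [193.9, 201.5])]
red [([247, 114, 18, 23, 290], [255.3, 125.6]), ([254, 139, 6, 5, 23], [256.5, 141.0])] [([421, 195, 18, 17, 242], [429.3, 202.7])]
yel [([250, 180, 22, 22, 280], [261.0, 192.0]), ([255, 202, 7, 5, 26], [258.0, 204.2])] [([351, 148, 17, 19, 141], [357.9, 159.0])]
board [([360, 224, 146, 134, 9651], [432.7, 288.1])] [([169, 175, 89, 74, 5915], [214.4, 211.9])]
```

View pics/crop.png

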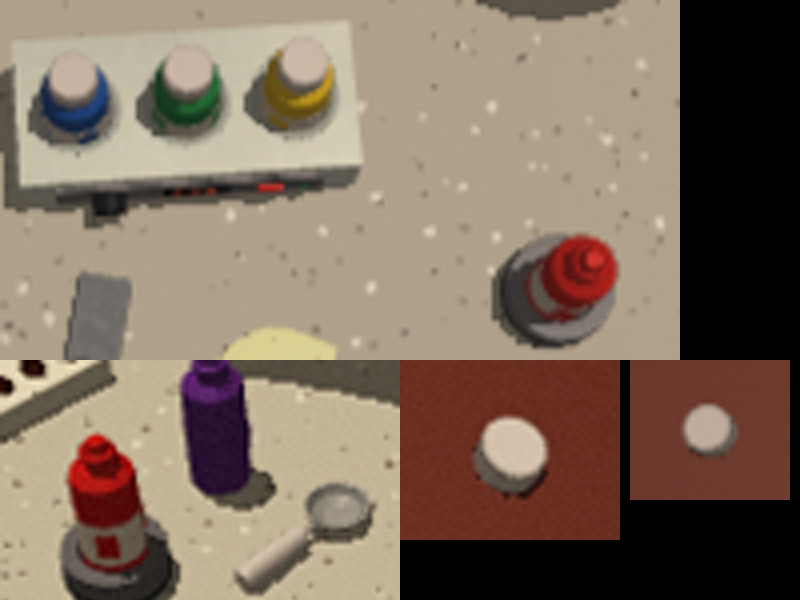

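The crop confirms the choices: the open red bottle with a bare nozzle in the grey holder (top-view tip at about (433,199)), yellow in the -y well (cap top at about (361.5,150)), and the white cap on the board. Next I triangulate the tops.

```bash
python3 - <<'E'
from h import *
S=ctrl.get_image("scene");T=ctrl.get_image("top")
def top(im,box,vmin,smax=75):
    x0,y0,x1,y1=box; h=cv2.cvtColor(im["color"],cv2.COLOR_BGR2HSV)[y0:y1,x0:x1]
    m=((h[...,2]>=vmin)&(h[...,1]<smax)).astype(np.uint8); n,l,st,c=cv2.connectedComponentsWithStats(m)
    i=1+np.argmax(st[1:,4]); return c[i]+[x0,y0],st[i].tolist()
# print raw patches V to pick thresholds
for nm,im,b in (("S yel",S,(250,168,272,192)),("S cap",S,(438,292,460,314)),("T yel",T,(350,140,374,164)),("T cap",T,(186,194,202,210))):
    x0,y0,x1,y1=b; h=cv2.cvtColor(im["color"],cv2.COLOR_BGR2HSV)[y0:y1,x0:x1]
    print(nm); print("\n".join(" ".join(f"{v:3d}" if s<75 else " . " for v,s in zip(r[:,2],r[:,1])) for r in h))
for nm,(us,ut),z in (("redtip",((254.5,115.5),(433.3,199.3)),.131),):
    p,e=tri(ray(S,*us),ray(T,*ut)); print(nm,p.round(4),e.round(4),onz(S,*us,z).round(4),onz(T,*ut,z).round(4))
E
```

```text
S yel
193 195 196 195 194 194 195 198 179  .  165 192 194 195 196 191 197 194 193 194 197 195
197 197 195 194 196 195 192 197 177  .  163 190 197 195 197 195 193 197 196 195 194 196
195 196 193 195 194 195 197 197 188 186 192 197 197 195 196 194 196 195 196 194 197 196
195 196 196 194 194 194 198 200 202 205 201 198 196 196 197 197 192 196 195 194 194 195
193 196 193 198 199 204 213 210 211 211 211 210 202 192 199 202 206 198 194 194 195 195
198 196 195 204 211 212 211 210 212 213 210 211 212 204 209 225 231 212 196 195 193 196
219 210 203 213 214 213 211 210 213 210 213 211 210 214 210 208 219 207 197 194 196 195
219 218 214 210 213 214 212 212 211 211 213 211 212 214 193 165 185 194 195 197 197 194
200 197 208 212 212 212 211 211 215 212 213 212 211 214 207 170 189 197 194 194 194 192
195 198 207 211 211 209 213 210 210 212 212 213 214 216 200 118 192 207 196 194 196 195
197 182 203 211 210 213 214 211 213 210 211 212 218 211 175  95 197 221 212 200 197 193
196 158 178 208 213 211 213 215 214 214 213 212 212 187 125  79 170 220 226 213 201 194
197 176 147 184 205 212 212 209 211 21
[... 5691 characters left out ...]
 192 192 192 192 188 169 100  . 
 .   .   .  187 191 191 192 191 192 192 191 191 190 172 115 103
 .   .  139 191 191 191 191 191 191 191 191 191 189 168 107 105
 .   .   .  178 191 192 192 192 191 192 192 192 187 151 102 107
 .   .   .  156 191 191 191 191 192 191 192 190 175 126 103 103
 .   .   .  133 179 192 192 191 191 192 190 176 141 106 102  . 
 .   .   .   .  125 154 179 184 180 176 149 133 106  96  .   . 
 .   .   .   .   .   91 124 135 132 122 101  97  95  .   .   . 
 .   .   .   .   .   .   .   80  83  82  82  78  .   .   .   . 
 .   .   .   .   .   .   .   .   .   .   .   .   .   .   .   . 
redtip [ 0.4942 -0.2947  0.1281] 0.0059 [ 0.4945 -0.2888  0.131 ] [ 0.4958 -0.2962  0.131 ]
```

```bash
python3 - <<'E'
from h import *
S=ctrl.get_image("scene");T=ctrl.get_image("top")
for nm,us,ut,z in (("yel",(258,176.2),(360.9,149.5),.147),("cap",(448.1,301.3),(193.8,201.2),.039)):
    p,e=tri(ray(S,*us),ray(T,*ut)); print(nm,p.round(4),e.round(4),onz(S,*us,z).round(4),onz(T,*ut,z).round(4))
for nm,im,b in (("S",S,(244,110,268,134)),("T",T,(419,190,442,216))):
    x0,y0,x1,y1=b; print(nm); print("\n".join(" ".join(f"{v:3d}" for v in r) for r in im["color"][y0:y1,x0:x1,2]))
# board corners
for im,n in((S,"S"),(T,"T")):
    h=cv2.cvtColor(im["color"],cv2.COLOR_BGR2HSV); m=cv2.inRange(h,(0,100,30),(12,255,160)); n_,l,st,c=cv2.connectedComponentsWithStats(m); i=1+np.argmax([s[4] if (s[0]>150 and s[1]>170 and s[0]<370) else 0 for s in st[1:]])
    cn=max(cv2.findContours((l==i).astype(np.uint8),0,2)[0],key=cv2.contourArea); q=cv2.boxPoints(cv2.minAreaRect(cn)) if n=="T" else cv2.approxPolyDP(cn,8,True)[:,0]
    print(n,[onz(im,*p,.015)[:2].round(3).tolist() for p in q])
# holder grey in top: low sat, moderate V
b=(408,186,446,224); x0,y0,x1,y1=b; h=cv2.cvtColor(T["color"],cv2.COLOR_BGR2HSV)[y0:y1,x0:x1]
print("\n".join("".join("R" if (s>150) else ("." if v>150 else ("g" if v>75 else "#")) for _,s,v in r) for r in h))
b=(240,128,278,164); x0,y0,x1,y1=b; h=cv2.cvtColor(S["color"],cv2.COLOR_BGR2HSV)[y0:y1,x0:x1]
print("\n".join("".join("R" if (s>150) else ("." if v>165 else ("g" if v>75 else "#")) for _,s,v in r) for r in h))
E
```

```text
yel [ 0.6251 -0.0954  0.1475] 0.0024 [ 0.6243 -0.0947  0.147 ] [ 0.6262 -0.0963  0.147 ]
cap [0.4873 0.3823 0.0387] 0.0008 [0.4872 0.3827 0.039 ] [0.4875 0.3818 0.039 ]
S
198 197 196 191 193 197 197 165 180 193 195 193 193 193 196 194 196 195 194 198 197 195 192 193
196 196 196 194 197 194 196 160 165 191 196 196 194 192 198 195 195 195 194 194 194 186 169 188
196 193 194 196 196 196 197 198 198 197 190 194 195 194 192 198 195 194 192 196 196 169 142 169
194 192 193 194 195 196 194 195 197 197 190 191 194 195 195 194 194 196 192 194 195 198 189 195
195 194 195 194 198 194 193 195 205 208 204 184 179 193 196 196 194 195 193 199 201 195 194 196
196 194 195 197 196 184 190 182 193 201 196 164 139 166 187 194 194 195 195 212 217 210 197 196
199 194 194 197 194 167 175 145 156 166 142 105  88 129 156 190 198 197 200 221 223 205 198 194
194 195 192 196 196 186 166 138 116  92  97  97 103 159 140 180 195 195 196 203 197 196 195 197
197 194 192 196 197 176 160 139 129 126 118 117 149 173 109 140 179 192 196 195 195 194 196 193
195 195 195 192 201 171 166 174 172 169 160 160 170 122  81  84 1
[... 6087 characters left out ...]
....gggggggRRRgggggRRRR###########...
.....g#ggggggggRRRRRRR############g...
.....g##ggggggggg#################g...
.....g###gggggggggggg##g#########gg...
......g####gggggggggggg##########gg...
......g########ggggg#############g....
......g###########################....
.......g#########################g....
........g#####################ggg.....
........gg###################ggg......
.........ggg###############gggg.......
............g############gggg.........
.........g...ggggg###gggggg...........
.................gggggg............g..
......................................
......................................
......................................
......................................
```

```bash
python3 - <<'E'
from h import *
S=ctrl.get_image("scene");T=ctrl.get_image("top")
us,ut=(253.4,115),(433.6,199.4)
p,e=tri(ray(S,*us),ray(T,*ut)); print("tip",p.round(4),e.round(4),onz(S,*us,.131).round(4),onz(T,*ut,.131).round(4))
print("holder T",onz(T,424,207.5,.03)); 
print("redbody T circ",onz(T,429.2,202.7,.098))
print("proj holder centre S", proj(S,(.495,-.2935,.03)),"T",proj(T,(.495,-.2935,.03)), "shoulder T",proj(T,(.495,-.2935,.098)),"S",proj(S,(.495,-.2935,.098)))
# warmer top corners T
for q in ((288,146),(373,141),(375.5,176),(290,182)): print(onz(T,*q,.062).round(3))
for n,q in (("blue",(303,154)),("green",(331.8,152.5)),("yel",(360.9,149.5))): print(n,onz(T,*q,.147).round(4))
for n,q in (("spoon",(402,262)),("purple",(439,247))): print(n,onz(T,*q,.02).round(3))
R0=R.from_rotvec(ctrl.get_state()["tool_rot"]); print(R0.as_matrix().round(3))
E
```

```text
tip [ 0.4949 -0.2965  0.1286] 0.0031 [ 0.4956 -0.2925  0.131 ] [ 0.4955 -0.297   0.131 ]
holder T [ 0.49199649 -0.29288159  0.03      ]
redbody T circ [ 0.49278058 -0.29257992  0.098     ]
proj holder centre S (np.float64(257.9806600392486), np.float64(141.34997101626107)) T (np.float64(424.1946016319325), np.float64(206.50030621811794)) shoulder T (np.float64(429.5156561491374), np.float64(201.9304640624564)) S (np.float64(254.93028867900236), np.float64(123.82552307456858))
[0.658 0.112 0.062]
[ 0.681 -0.139  0.062]
[ 0.574 -0.147  0.062]
[0.549 0.101 0.062]
blue [0.6082 0.0626 0.147 ]
green [ 0.615  -0.0164  0.147 ]
yel [ 0.6262 -0.0963  0.147 ]
spoon [ 0.332 -0.229  0.02 ]
purple [ 0.379 -0.337  0.02 ]
[[ 0.897  0.441 -0.   ]
 [ 0.441 -0.897 -0.   ]
 [-0.     0.    -1.   ]]
```

Red stands at about (0.494,-0.294) and yellow at (0.625,-0.0955). The cap is at (0.4873,0.382) and the board centre at (0.467,0.327). The triangulated heights (0.1286, 0.1475, 0.0387) match the text. I start moving now.

{"method": "send_rows", "body": {
  "motion": [
    {"claw":1,"slide":[42,-22,0],"delta_rot":[0,0,-0.14]},
    {"claw":1,"slide":[84,-45,0],"delta_rot":[0,0,-0.28]},
    {"claw":1,"slide":[126,-67,0],"delta_rot":[0,0,-0.42]},
    {"claw":1,"slide":[168,-89,0],"delta_rot":[0,0,-0.56]},
    {"claw":1,"slide":[210,-112,0],"delta_rot":[0,0,-0.7]}
  ],
  "grip_force": 25
}}

```text
time: 1.0
position: [0.4266, -0.3887, 0.2449]
tool_rot: [2.625, 1.724, -0.0]
ft_force: [1.1, -0.3, 0.5]
grip_width: 1.002
grip_force: 0.0
```

```bash
cat >> h.py <<'E'
def go(x,y,z,th=5.2):
    s=ctrl.get_state(); A=R.from_rotvec(s["tool_rot"]).as_matrix(); t=np.radians(th); c,k=np.cos(t),np.sin(t)
    B=np.c_[[-k,c,0],[c,k,0],[0,0,-1]]
    print("t",round(s["time"],2),"pos",np.round(s["position"],4),"F",np.round(s["ft_force"],1),"grip",round(s["grip_width"],3),round(s["grip_force"],1))
    print("slide mm",(A.T@(np.array([x,y,z])-s["position"])*1000).round(1),"rot",R.from_matrix(A.T@B).as_rotvec().round(4))
E
python3 -c "from h import *; go(.494,-.294,.2)"
```

```text
t 1.0 pos [ 0.4266 -0.3887  0.2449] F [ 1.1 -0.3  0.5] grip 1.002 0.0
slide mm [113.7  24.2  44.8] rot [ 0.0006  0.0006 -0.4992]
```

{"method": "send_rows", "body": {
  "motion": [
    {"claw":1,"slide":[38,8,10],"delta_rot":[0,0,-0.14]},
    {"claw":1,"slide":[76,16,25],"delta_rot":[0,0,-0.28]},
    {"claw":1,"slide":[114,24,40],"delta_rot":[0,0,-0.42]},
    {"claw":1,"slide":[114,24,45],"delta_rot":[0,0,-0.5]},
    {"claw":1,"slide":[114,24,45],"delta_rot":[0,0,-0.5]}
  ]
}}

```text
time: 1.5
position: [0.4938, -0.294, 0.1987]
tool_rot: [-2.119, -2.317, 0.001]
ft_force: [-1.1, -1.1, -1.0]
grip_width: 1.0
grip_force: 0.0
```

```bash
python3 - <<'E'
from h import *
go(.494,-.294,.093)
i=ctrl.get_image("scene"); cv2.imwrite("pics/a.png",cv2.resize(i["color"][60:180,180:340],None,fx=4,fy=4,interpolation=2))
E
```

```text
t 1.5 pos [ 0.4938 -0.294   0.1987] F [-1.1 -1.1 -1. ] grip 1.0 0.0
slide mm [ -0.2   0.4 105.7] rot [-0.0014 -0.0009 -0.0016]
```

View pics/a.png

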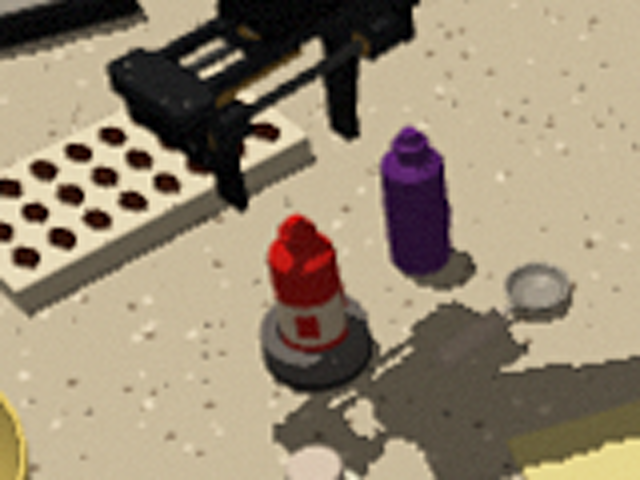

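The picture shows the open fingers, tips at crop (237,200) and (345,130), straddling the line above the red nozzle at (297,222). I descend and grip.

{"method": "send_rows", "body": {
  "motion": [
    {"claw":1,"slide":[0,0,40],"delta_rot":[0,0,0]},
    {"claw":1,"slide":[0,0,75],"delta_rot":[0,0,0]},
    {"claw":1,"slide":[0,0,105],"delta_rot":[0,0,0]},
    {"claw":1,"slide":[0,0,106],"delta_rot":[0,0,0]},
    {"claw":0.1,"slide":[0,0,106],"delta_rot":[0,0,0]}
  ]
}}

```text
time: 2.05
position: [0.4933, -0.2968, 0.0942]
tool_rot: [2.127, 2.312, -0.0]
ft_force: [-0.1, 0.3, -0.3]
grip_width: 0.962
grip_force: 0.0
```

{"method": "send_rows", "body": {
  "motion": [
    {"claw":-0.5,"slide":[0,0,0],"delta_rot":[0,0,0]},
    {"claw":-0.5,"slide":[0,0,0],"delta_rot":[0,0,0]},
    {"claw":-0.5,"slide":[0,0,0],"delta_rot":[0,0,0]},
    {"claw":-0.5,"slide":[0,0,0],"delta_rot":[0,0,0]},
    {"claw":-0.5,"slide":[0,0,0],"delta_rot":[0,0,0]}
  ]
}}

```text
time: 2.55
position: [0.494, -0.2957, 0.0941]
tool_rot: [2.123, 2.314, 0.0]
ft_force: [0.1, -0.2, 0.5]
grip_width: 0.545
grip_force: 25.1
```

{"method": "send_rows", "body": {
  "motion": [
    {"claw":-0.5,"slide":[0,0,-20],"delta_rot":[0,0,0]},
    {"claw":-0.5,"slide":[0,0,-55],"delta_rot":[0,0,0]},
    {"claw":-0.5,"slide":[10,0,-95],"delta_rot":[0,0,0]},
    {"claw":-0.5,"slide":[40,-3,-115],"delta_rot":[0,0,0]},
    {"claw":-0.5,"slide":[75,-6,-120],"delta_rot":[0,0,0]}
  ]
}}

```text
time: 3.05
position: [0.4821, -0.222, 0.2162]
tool_rot: [2.124, 2.309, 0.002]
ft_force: [-0.1, 1.0, -2.6]
grip_width: 0.544
grip_force: 24.9
```

```bash
python3 -c "from h import *; go(.467,.262,.21)"
```

```text
t 3.05 pos [ 0.4821 -0.222   0.2162] F [-0.1  1.  -2.6] grip 0.544 24.9
slide mm [483.6  25.3   5.1] rot [ 0.0038  0.0026 -0.0072]
```

{"method": "send_rows", "body": {
  "motion": [
    {"claw":-0.5,"slide":[45,2,0],"delta_rot":[0,0,0]},
    {"claw":-0.5,"slide":[90,4,0],"delta_rot":[0,0,0]},
    {"claw":-0.5,"slide":[138,7,0],"delta_rot":[0,0,0]},
    {"claw":-0.5,"slide":[186,10,0],"delta_rot":[0,0,0]},
    {"claw":-0.5,"slide":[234,12,0],"delta_rot":[0,0,0]}
  ]
}}

```text
time: 3.55
position: [0.4722, 0.0147, 0.2132]
tool_rot: [2.124, 2.315, -0.001]
ft_force: [0.7, 0.1, -2.8]
grip_width: 0.544
grip_force: 24.9
```

{"method": "send_rows", "body": {
  "motion": [
    {"claw":-0.5,"slide":[48,2,0],"delta_rot":[0,0,0]},
    {"claw":-0.5,"slide":[96,4,0],"delta_rot":[0,0,0]},
    {"claw":-0.5,"slide":[144,7,0],"delta_rot":[0,0,0]},
    {"claw":-0.5,"slide":[190,10,0],"delta_rot":[0,0,0]},
    {"claw":-0.5,"slide":[225,12,0],"delta_rot":[0,0,0]}
  ]
}}

```text
time: 4.05
position: [0.4644, 0.2411, 0.2135]
tool_rot: [-2.121, -2.317, -0.0]
ft_force: [0.5, -0.5, -1.9]
grip_width: 0.541
grip_force: 24.9
```

```bash
python3 -c "from h import *; go(.467,.262,.103)"
```

```text
t 4.05 pos [0.4644 0.2411 0.2135] F [ 0.5 -0.5 -1.9] grip 0.541 24.9
slide mm [ 20.5   4.5 110.5] rot [-0.0001 -0.0005 -0.0023]
```

{"method": "send_rows", "body": {
  "motion": [
    {"claw":-0.5,"slide":[15,3,20],"delta_rot":[0,0,0]},
    {"claw":-0.5,"slide":[20,3,60],"delta_rot":[0,0,0]},
    {"claw":-0.5,"slide":[20,3,95],"delta_rot":[0,0,0]},
    {"claw":-0.5,"slide":[20,3,107],"delta_rot":[0,0,0]},
    {"claw":-0.5,"slide":[20,3,110],"delta_rot":[0,0,0]}
  ]
}}

```text
time: 4.55
position: [0.4658, 0.2574, 0.102]
tool_rot: [-2.123, -2.314, 0.005]
ft_force: [0.2, -0.0, -1.1]
grip_width: 0.546
grip_force: 24.9
```

{"method": "send_rows", "body": {
  "motion": [
    {"claw":-0.5,"slide":[0,0,1],"delta_rot":[0,0,0]},
    {"claw":-0.5,"slide":[0,0,1.5],"delta_rot":[0,0,0]}
  ]
}}

```text
time: 4.75
position: [0.4682, 0.2587, 0.1037]
tool_rot: [2.124, 2.313, 0.004]
ft_force: [-0.7, 0.1, -2.5]
grip_width: 0.542
grip_force: 24.9
```

{"method": "send_rows", "body": {
  "motion": [
    {"claw":-0.5,"slide":[0,0,1],"delta_rot":[0,0,0]},
    {"claw":-0.5,"slide":[0,0,2],"delta_rot":[0,0,0]},
    {"claw":-0.5,"slide":[0,0,2],"delta_rot":[0,0,0]}
  ]
}}

```text
time: 5.05
position: [0.4677, 0.2585, 0.1011]
tool_rot: [2.123, 2.314, 0.002]
ft_force: [0.8, -0.4, 1.3]
grip_width: 0.542
grip_force: 24.9
```

```bash
python3 - <<'E'
from h import *
i=ctrl.get_image("scene"); cv2.imwrite("pics/b.png",cv2.resize(i["color"][200:340,330:530],None,fx=4,fy=4,interpolation=2))
for k in range(5):
    go(.467,.262,.103); ctrl.get_image("top")
E
```

```text
t 5.1 pos [0.4677 0.2585 0.1011] F [-0.6 -1.   3.3] grip 0.544 24.9
slide mm [ 3.5 -0.4 -1.9] rot [ 0.002  -0.0002 -0.0049]
t 5.15 pos [0.4678 0.2586 0.1011] F [-0.2 -0.1  5. ] grip 0.539 24.9
slide mm [ 3.5 -0.4 -1.9] rot [ 0.002  -0.0002 -0.0049]
t 5.2 pos [0.4678 0.2585 0.1011] F [ 0.8 -0.5  4.8] grip 0.547 24.9
slide mm [ 3.5 -0.5 -1.9] rot [ 0.0019 -0.0002 -0.0049]
t 5.25 pos [0.4678 0.2586 0.1011] F [ 0.7 -0.6  7. ] grip 0.545 24.9
slide mm [ 3.5 -0.5 -1.9] rot [ 0.002  -0.0002 -0.0048]
t 5.3 pos [0.4678 0.2585 0.1011] F [ 0.4 -0.7  4.5] grip 0.543 24.9
slide mm [ 3.5 -0.5 -1.9] rot [ 0.002  -0.0002 -0.0049]
```

View pics/b.png

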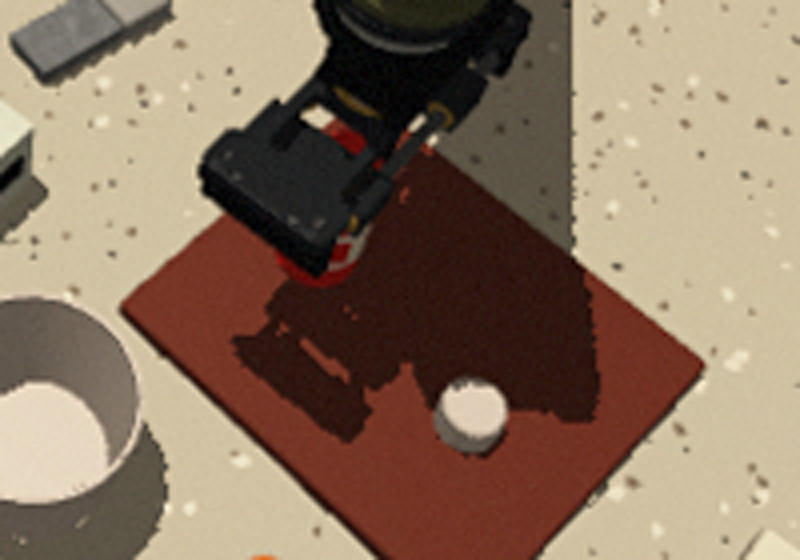

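Red stands upright on the bare half of the board, its foot at crop (320,270), and the force shows contact at about 5 N. I release it and lift.

{"method": "send_rows", "body": {
  "motion": [
    {"claw":0.3,"slide":[0,0,-1],"delta_rot":[0,0,0]},
    {"claw":0.6,"slide":[0,0,-1],"delta_rot":[0,0,0]},
    {"claw":1,"slide":[0,0,-1],"delta_rot":[0,0,0]},
    {"claw":1,"slide":[0,0,-1],"delta_rot":[0,0,0]},
    {"claw":1,"slide":[0,0,-10],"delta_rot":[0,0,0]}
  ]
}}

```text
time: 5.85
position: [0.4659, 0.2577, 0.1091]
tool_rot: [-2.123, -2.314, 0.004]
ft_force: [-0.2, -0.3, 0.7]
grip_width: 0.91
grip_force: 0.0
```

{"method": "send_rows", "body": {
  "motion": [
    {"claw":1,"slide":[0,0,-45],"delta_rot":[0,0,0]},
    {"claw":1,"slide":[0,0,-92],"delta_rot":[0,0,0]},
    {"claw":1,"slide":[-30,15,-125],"delta_rot":[0,0,0]},
    {"claw":1,"slide":[-72,38,-125],"delta_rot":[0,0,0]},
    {"claw":1,"slide":[-114,62,-125],"delta_rot":[0,0,0]}
  ]
}}

```text
time: 6.35
position: [0.5398, 0.1497, 0.2378]
tool_rot: [2.119, 2.314, 0.004]
ft_force: [0.5, 1.1, -0.1]
grip_width: 1.0
grip_force: 0.0
```

```bash
python3 -c "from h import *; go(.6252,-.0955,.22)"
```

```text
t 6.35 pos [0.5398 0.1497 0.2378] F [ 0.5  1.1 -0.1] grip 1.0 0.0
slide mm [-251.7   63.4   18.3] rot [ 0.0046  0.0008 -0.0026]
```

{"method": "send_rows", "body": {
  "motion": [
    {"claw":1,"slide":[-46,12,0],"delta_rot":[0,0,0]},
    {"claw":1,"slide":[-93,24,0],"delta_rot":[0,0,0]},
    {"claw":1,"slide":[-140,36,0],"delta_rot":[0,0,0]},
    {"claw":1,"slide":[-187,48,0],"delta_rot":[0,0,0]},
    {"claw":1,"slide":[-230,58,5],"delta_rot":[0,0,0]}
  ]
}}

```text
time: 6.85
position: [0.617, -0.0768, 0.2313]
tool_rot: [2.124, 2.312, 0.001]
ft_force: [0.1, 0.3, 0.2]
grip_width: 1.002
grip_force: 0.0
```

{"method": "send_rows", "body": {
  "motion": [
    {"claw":1,"slide":[-22,5,13],"delta_rot":[0,0,0]},
    {"claw":1,"slide":[-22,5,13],"delta_rot":[0,0,0]},
    {"claw":1,"slide":[-22,5,13],"delta_rot":[0,0,0]}
  ]
}}

```text
time: 7.15
position: [0.6224, -0.0944, 0.2164]
tool_rot: [-2.121, -2.314, -0.001]
ft_force: [0.2, 0.2, 1.1]
grip_width: 0.997
grip_force: 0.0
```

```bash
python3 - <<'E'
from h import *
go(.6252,-.0955,.105)
T=ctrl.get_image("top"); S=ctrl.get_image("scene")
# red parked: triangulate from red mask in both (visible?)
for im,b in ((T,(210,150,290,260)),(S,(330,190,480,330))):
    h=cv2.cvtColor(im["color"],cv2.COLOR_BGR2HSV); m=cv2.inRange(h,(0,200,75),(4,255,255)); k=np.zeros_like(m); k[b[1]:b[3],b[0]:b[2]]=m[b[1]:b[3],b[0]:b[2]]
    n,l,st,c=cv2.connectedComponentsWithStats(k); print([(st[i].tolist(),c[i].round(1).tolist()) for i in range(1,n) if st[i][4]>20])
o=np.zeros((600,800,3),np.uint8); o[:400,:400]=cv2.resize(S["color"][120:220,210:310],None,fx=4,fy=4,interpolation=2); o[:400,400:800]=cv2.resize(S["color"][210:310,360:460],None,fx=4,fy=4,interpolation=2)
o[400:600,:400]=cv2.resize(T["color"][185:235,215:315],None,fx=4,fy=4,interpolation=2)
cv2.imwrite("pics/c.png",o)
E
```

```text
t 7.15 pos [ 0.6224 -0.0944  0.2164] F [0.2 0.2 1.1] grip 0.997 0.0
slide mm [ -1.6   2.8 111.4] rot [-0.0013 -0.0021 -0.0041]
[([224, 197, 17, 17, 229], [231.8, 205.0])]
[([402, 232, 24, 27, 472], [413.7, 245.4]), ([398, 260, 21, 12, 77], [406.8, 267.3])]
```

View pics/c.png

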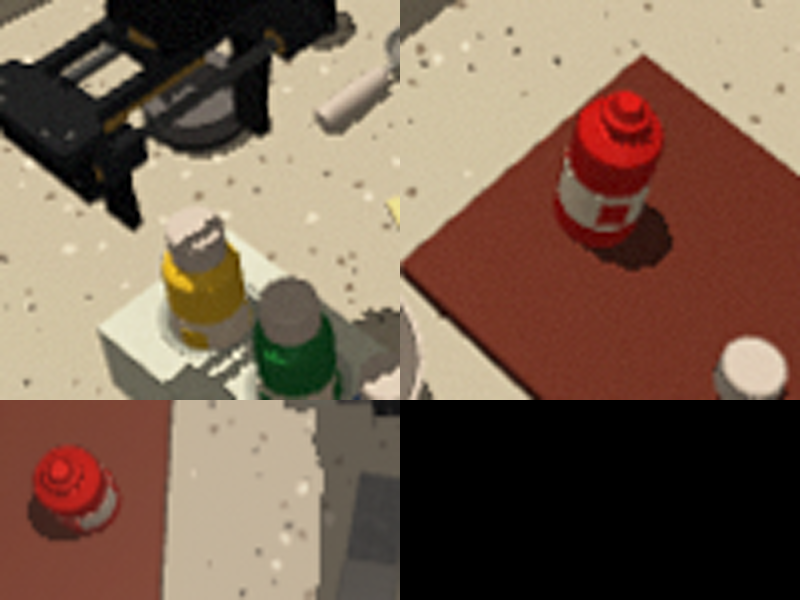

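Red stands upright on the board, with its tip at S(417.3,236.2) and T(230.2,202.5). The fingers straddle yellow: tips at crop (130,215) and (255,130), yellow's cap at (195,225). I descend on yellow.

{"method": "send_rows", "body": {
  "motion": [
    {"claw":1,"slide":[-1,2,20],"delta_rot":[0,0,0]},
    {"claw":1,"slide":[-1,2,50],"delta_rot":[0,0,0]},
    {"claw":1,"slide":[-1,2,80],"delta_rot":[0,0,0]},
    {"claw":1,"slide":[-1,2,102],"delta_rot":[0,0,0]},
    {"claw":1,"slide":[-1,2,109],"delta_rot":[0,0,0]}
  ]
}}

```text
time: 7.75
position: [0.6234, -0.0941, 0.1061]
tool_rot: [-2.118, -2.316, 0.002]
ft_force: [0.1, 0.2, 0.1]
grip_width: 1.004
grip_force: 0.0
```

{"method": "send_rows", "body": {
  "motion": [
    {"claw":0.1,"slide":[0,0,0],"delta_rot":[0,0,0]},
    {"claw":-0.5,"slide":[0,0,0],"delta_rot":[0,0,0]},
    {"claw":-0.5,"slide":[0,0,0],"delta_rot":[0,0,0]},
    {"claw":-0.5,"slide":[0,0,0],"delta_rot":[0,0,0]},
    {"claw":-0.5,"slide":[0,0,0],"delta_rot":[0,0,0]}
  ]
}}

```text
time: 8.25
position: [0.6254, -0.0966, 0.1089]
tool_rot: [2.123, 2.314, 0.001]
ft_force: [0.1, -0.4, -0.1]
grip_width: 0.634
grip_force: 0.0
```

```bash
python3 - <<'E'
from h import *
go(.6252,-.0955,.105)
S=ctrl.get_image("scene");T=ctrl.get_image("top")
us,ut=(417.3,236.2),(230.2,202.5)
p,e=tri(ray(S,*us),ray(T,*ut)); print("redtip",p.round(4),e.round(4),onz(S,*us,.138).round(4),onz(T,*ut,.138).round(4)); go(.6252,-.0955,.105)
E
```

```text
t 8.25 pos [ 0.6254 -0.0966  0.1089] F [ 0.1 -0.4 -0.1] grip 0.634 0.0
slide mm [ 1.1 -0.1  3.9] rot [ 0.0012  0.0006 -0.0048]
redtip [0.468  0.2573 0.1328] 0.0036 [0.4702 0.2604 0.138 ] [0.4679 0.2547 0.138 ]
t 8.35 pos [ 0.6253 -0.0966  0.1085] F [ 1.4 -0.4  1. ] grip 0.548 25.1
slide mm [ 1.1 -0.   3.5] rot [ 0.0009  0.0004 -0.0049]
```

{"method": "send_rows", "body": {
  "motion": [
    {"claw":-0.5,"slide":[0,0,-10],"delta_rot":[0,0,0]},
    {"claw":-0.5,"slide":[0,0,-40],"delta_rot":[0,0,0]},
    {"claw":-0.5,"slide":[0,0,-80],"delta_rot":[0,0,0]},
    {"claw":-0.5,"slide":[-10,-5,-110],"delta_rot":[0,0,0]},
    {"claw":-0.5,"slide":[-38,-22,-115],"delta_rot":[0,0,0]}
  ]
}}

```text
time: 8.85
position: [0.6096, -0.1318, 0.2285]
tool_rot: [2.112, 2.318, 0.011]
ft_force: [0.9, -0.0, -1.4]
grip_width: 0.548
grip_force: 25.0
```

```bash
python3 -c "from h import *; go(.494,-.294,.18)"
```

```text
t 8.85 pos [ 0.6096 -0.1318  0.2285] F [ 0.9 -0.  -1.4] grip 0.548 25.0
slide mm [-150.8 -130.6   47.3] rot [ 0.0087 -0.0005  0.0024]
```

{"method": "send_rows", "body": {
  "motion": [
    {"claw":-0.5,"slide":[-34,-29,0],"delta_rot":[0,0,0]},
    {"claw":-0.5,"slide":[-68,-58,0],"delta_rot":[0,0,0]},
    {"claw":-0.5,"slide":[-102,-88,0],"delta_rot":[0,0,0]},
    {"claw":-0.5,"slide":[-130,-113,10],"delta_rot":[0,0,0]},
    {"claw":-0.5,"slide":[-149,-130,25],"delta_rot":[0,0,0]}
  ]
}}

```text
time: 9.35
position: [0.4876, -0.2994, 0.199]
tool_rot: [2.127, 2.309, -0.003]
ft_force: [0.3, 0.3, -1.8]
grip_width: 0.547
grip_force: 25.0
```

{"method": "send_rows", "body": {
  "motion": [
    {"claw":-0.5,"slide":[0,0,30],"delta_rot":[0,0,0]},
    {"claw":-0.5,"slide":[0,0,60],"delta_rot":[0,0,0]},
    {"claw":-0.5,"slide":[0,0,66],"delta_rot":[0,0,0]},
    {"claw":-0.5,"slide":[0,0,66],"delta_rot":[0,0,0]}
  ]
}}

```text
time: 9.75
position: [0.489, -0.2953, 0.1315]
tool_rot: [-2.122, -2.314, 0.0]
ft_force: [0.5, -0.4, -1.9]
grip_width: 0.546
grip_force: 25.0
```

```bash
python3 - <<'E'
from h import *
go(.494,-.294,.0955)
for k in range(3): T=ctrl.get_image("top"); S=ctrl.get_image("scene"); go(.494,-.294,.0955)
o=np.zeros((560,800,3),np.uint8); o[:,:400]=cv2.resize(S["color"][80:220,210:310],None,fx=4,fy=4,interpolation=2)
o[:400,400:]=cv2.resize(T["color"][160:260,380:480],None,fx=4,fy=4,interpolation=2); cv2.imwrite("pics/d.png",o)
E
```

```text
t 9.75 pos [ 0.489  -0.2953  0.1315] F [ 0.5 -0.4 -1.9] grip 0.546 25.0
slide mm [ 0.8  5.1 36. ] rot [-0.0017 -0.0017 -0.0043]
t 9.85 pos [ 0.4907 -0.296   0.1336] F [ 0.9 -0.1 -1. ] grip 0.545 25.0
slide mm [ 1.7  3.4 38.1] rot [ 0.0017  0.0013 -0.0041]
t 9.95 pos [ 0.4909 -0.2962  0.134 ] F [ 0.   0.5 -0.8] grip 0.544 25.0
slide mm [ 2.   3.2 38.5] rot [ 0.0023  0.0021 -0.0042]
t 10.05 pos [ 0.4905 -0.2961  0.1335] F [ 0.3 -0.5 -1.7] grip 0.545 25.0
slide mm [ 1.9  3.6 38. ] rot [ 0.0017  0.0017 -0.0044]
```

View pics/d.png

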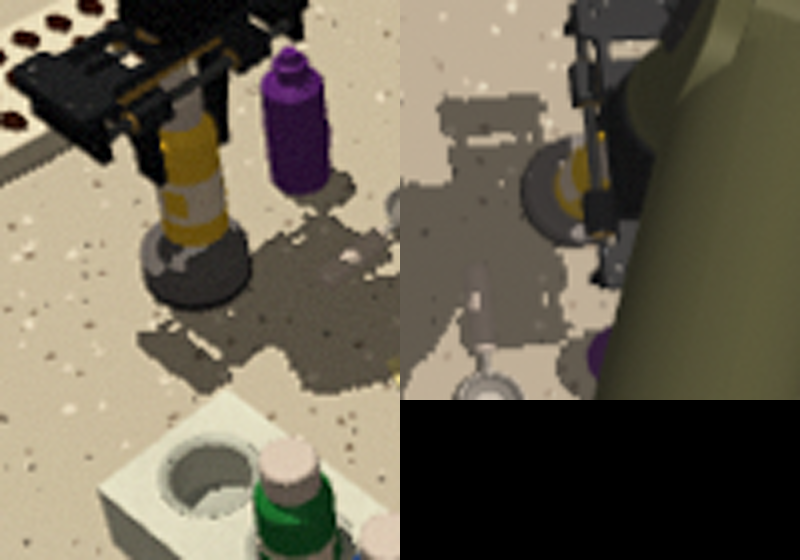

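Yellow hangs upright over the grey pocket, holder at crop (197,265). The emptied well's mouth is centred at about crop (210,477), which is S(262.5,199.2). I lower yellow.

{"method": "send_rows", "body": {
  "motion": [
    {"claw":-0.5,"slide":[1.5,3,0],"delta_rot":[0,0,0]},
    {"claw":-0.5,"slide":[1.5,3,10],"delta_rot":[0,0,0]},
    {"claw":-0.5,"slide":[1.5,3,20],"delta_rot":[0,0,0]},
    {"claw":-0.5,"slide":[1.5,3,30],"delta_rot":[0,0,0]},
    {"claw":-0.5,"slide":[1.5,3,35],"delta_rot":[0,0,0]}
  ]
}}

```text
time: 10.55
position: [0.4935, -0.295, 0.0965]
tool_rot: [2.122, 2.313, 0.001]
ft_force: [1.6, -4.4, 22.7]
grip_width: 0.545
grip_force: 25.0
```

{"method": "send_rows", "body": {
  "motion": [
    {"claw":-0.5,"slide":[0,0,1],"delta_rot":[0,0,0]},
    {"claw":-0.5,"slide":[0,0,2],"delta_rot":[0,0,0]},
    {"claw":-0.5,"slide":[0,0,2],"delta_rot":[0,0,0]}
  ]
}}

```text
time: 10.85
position: [0.4937, -0.2955, 0.0965]
tool_rot: [2.122, 2.312, -0.0]
ft_force: [0.6, -2.5, 6.2]
grip_width: 0.545
grip_force: 25.0
```

```bash
python3 - <<'E'
from h import *
S=ctrl.get_image("scene"); print("well",onz(S,262.5,199.2,.062)); go(.494,-.294,.0955)
E
```

```text
well [ 0.62551382 -0.09193285  0.062     ]
t 10.9 pos [ 0.4936 -0.2954  0.0965] F [ 1.3 -2.1  6.1] grip 0.545 25.0
slide mm [1.4 0.5 1. ] rot [ 0.0023  0.0028 -0.0051]
```

{"method": "send_rows", "body": {
  "motion": [
    {"claw":0.3,"slide":[0,0,-1],"delta_rot":[0,0,0]},
    {"claw":0.6,"slide":[0,0,-1],"delta_rot":[0,0,0]},
    {"claw":1,"slide":[0,0,-1],"delta_rot":[0,0,0]},
    {"claw":1,"slide":[0,0,-1],"delta_rot":[0,0,0]},
    {"claw":1,"slide":[0,0,-10],"delta_rot":[0,0,0]}
  ]
}}

```text
time: 11.4
position: [0.4911, -0.2933, 0.1037]
tool_rot: [-2.121, -2.312, 0.001]
ft_force: [0.6, 0.1, -0.5]
grip_width: 0.914
grip_force: 0.0
```

{"method": "send_rows", "body": {
  "motion": [
    {"claw":1,"slide":[0,0,-45],"delta_rot":[0,0,0]},
    {"claw":1,"slide":[0,0,-90],"delta_rot":[0,0,0]},
    {"claw":1,"slide":[30,-2,-120],"delta_rot":[0,0,0]},
    {"claw":1,"slide":[75,-6,-120],"delta_rot":[0,0,0]},
    {"claw":1,"slide":[123,-10,-120],"delta_rot":[0,0,0]}
  ]
}}

```text
time: 11.9
position: [0.4724, -0.1717, 0.2269]
tool_rot: [2.124, 2.311, 0.001]
ft_force: [1.0, 0.9, 1.3]
grip_width: 1.002
grip_force: 0.0
```

```bash
python3 -c "from h import *; go(.4672,.258,.2)"
```

```text
t 11.9 pos [ 0.4724 -0.1717  0.2269] F [1.  0.9 1.3] grip 1.002 0.0
slide mm [428.7  30.9  26.3] rot [ 0.0026  0.0014 -0.0066]
```

{"method": "send_rows", "body": {
  "motion": [
    {"claw":1,"slide":[48,3,0],"delta_rot":[0,0,0]},
    {"claw":1,"slide":[96,7,0],"delta_rot":[0,0,0]},
    {"claw":1,"slide":[144,10,0],"delta_rot":[0,0,0]},
    {"claw":1,"slide":[192,14,0],"delta_rot":[0,0,0]},
    {"claw":1,"slide":[240,17,0],"delta_rot":[0,0,0]}
  ]
}}

```text
time: 12.4
position: [0.4679, 0.0702, 0.2258]
tool_rot: [2.123, 2.314, -0.0]
ft_force: [1.0, 1.0, -0.9]
grip_width: 1.002
grip_force: 0.0
```

{"method": "send_rows", "body": {
  "motion": [
    {"claw":1,"slide":[48,3,0],"delta_rot":[0,0,0]},
    {"claw":1,"slide":[96,7,0],"delta_rot":[0,0,0]},
    {"claw":1,"slide":[144,10,0],"delta_rot":[0,0,0]},
    {"claw":1,"slide":[180,13,5],"delta_rot":[0,0,0]},
    {"claw":1,"slide":[188,13,10],"delta_rot":[0,0,0]}
  ]
}}

```text
time: 12.9
position: [0.4634, 0.262, 0.2158]
tool_rot: [-2.114, -2.321, -0.004]
ft_force: [-1.2, 0.7, -0.2]
grip_width: 1.004
grip_force: 0.0
```

```bash
python3 -c "
from h import *
for k in range(2): ctrl.get_image('top')
go(.4672,.258,.1015)"
```

```text
t 13.0 pos [0.4639 0.2578 0.2146] F [-0.2  0.  -0.3] grip 1.0 0.0
slide mm [ -0.2   3.6 113.1] rot [-0.0019 -0.0002 -0.0009]
```

{"method": "send_rows", "body": {
  "motion": [
    {"claw":1,"slide":[0,3.5,35],"delta_rot":[0,0,0]},
    {"claw":1,"slide":[0,3.5,70],"delta_rot":[0,0,0]},
    {"claw":1,"slide":[0,3.5,100],"delta_rot":[0,0,0]},
    {"claw":1,"slide":[0,3.5,113],"delta_rot":[0,0,0]},
    {"claw":0.1,"slide":[0,3.5,113],"delta_rot":[0,0,0]}
  ]
}}

```text
time: 13.5
position: [0.4681, 0.2545, 0.1007]
tool_rot: [-2.126, -2.312, 0.006]
ft_force: [-0.1, 0.2, 0.3]
grip_width: 0.966
grip_force: 0.0
```

{"method": "send_rows", "body": {
  "motion": [
    {"claw":-0.5,"slide":[0,0,0],"delta_rot":[0,0,0]},
    {"claw":-0.5,"slide":[0,0,0],"delta_rot":[0,0,0]},
    {"claw":-0.5,"slide":[0,0,0],"delta_rot":[0,0,0]},
    {"claw":-0.5,"slide":[0,0,0],"delta_rot":[0,0,0]},
    {"claw":-0.5,"slide":[0,0,0],"delta_rot":[0,0,0]}
  ]
}}

```text
time: 14.0
position: [0.4689, 0.257, 0.1025]
tool_rot: [2.123, 2.314, 0.001]
ft_force: [0.8, 0.1, 1.5]
grip_width: 0.542
grip_force: 25.2
```

{"method": "send_rows", "body": {
  "motion": [
    {"claw":-0.5,"slide":[0,0,-15],"delta_rot":[0,0,0]},
    {"claw":-0.5,"slide":[0,0,-50],"delta_rot":[0,0,0]},
    {"claw":-0.5,"slide":[0,0,-90],"delta_rot":[0,0,0]},
    {"claw":-0.5,"slide":[-15,6,-120],"delta_rot":[0,0,0]},
    {"claw":-0.5,"slide":[-50,22,-135],"delta_rot":[0,0,0]}
  ]
}}

```text
time: 14.5
position: [0.4936, 0.2136, 0.2412]
tool_rot: [2.113, 2.323, 0.008]
ft_force: [0.7, -1.1, -3.2]
grip_width: 0.541
grip_force: 25.0
```

```bash
python3 -c "from h import *; go(.6252,-.0950,.23)"
```

```text
t 14.5 pos [0.4936 0.2136 0.2412] F [ 0.7 -1.1 -3.2] grip 0.541 25.0
slide mm [-319.7  101.8   10.9] rot [ 0.0044 -0.0023  0.0037]
```

{"method": "send_rows", "body": {
  "motion": [
    {"claw":-0.5,"slide":[-35,11,-15],"delta_rot":[0,0,0]},
    {"claw":-0.5,"slide":[-76,24,-28],"delta_rot":[0,0,0]},
    {"claw":-0.5,"slide":[-120,38,-30],"delta_rot":[0,0,0]},
    {"claw":-0.5,"slide":[-164,52,-30],"delta_rot":[0,0,0]},
    {"claw":-0.5,"slide":[-208,66,-30],"delta_rot":[0,0,0]}
  ]
}}

```text
time: 15.0
position: [0.5786, 0.0058, 0.2681]
tool_rot: [2.123, 2.315, 0.0]
ft_force: [0.7, 0.3, -1.7]
grip_width: 0.54
grip_force: 25.0
```

{"method": "send_rows", "body": {
  "motion": [
    {"claw":-0.5,"slide":[-40,13,0],"delta_rot":[0,0,0]},
    {"claw":-0.5,"slide":[-80,26,0],"delta_rot":[0,0,0]},
    {"claw":-0.5,"slide":[-105,34,0],"delta_rot":[0,0,0]},
    {"claw":-0.5,"slide":[-112,36,0],"delta_rot":[0,0,0]},
    {"claw":-0.5,"slide":[-112,36,0],"delta_rot":[0,0,0]}
  ]
}}

```text
time: 15.5
position: [0.6237, -0.1021, 0.267]
tool_rot: [-2.125, -2.312, -0.0]
ft_force: [0.4, -0.2, -2.0]
grip_width: 0.546
grip_force: 25.0
```

```bash
python3 -c "
from h import *
for k in range(3): ctrl.get_image('top'); go(.6252,-.0950,.1075)"
```

```text
t 15.55 pos [ 0.6235 -0.1     0.2672] F [ 0.8 -0.  -2.1] grip 0.546 25.0
slide mm [  4.6   2.2 159.7] rot [-0.0004 -0.0016 -0.0041]
t 15.6 pos [ 0.6235 -0.0989  0.2674] F [ 0.1  0.3 -3. ] grip 0.546 25.0
slide mm [  3.5   2.1 159.9] rot [-0.0001 -0.0013 -0.0024]
t 15.65 pos [ 0.6235 -0.0985  0.2676] F [ 0.6  0.8 -2.1] grip 0.544 25.0
slide mm [  3.2   2.  160.1] rot [ 0.0001 -0.0008 -0.0015]
```

{"method": "send_rows", "body": {
  "motion": [
    {"claw":-0.5,"slide":[3,2,30],"delta_rot":[0,0,0]},
    {"claw":-0.5,"slide":[3,2,70],"delta_rot":[0,0,0]},
    {"claw":-0.5,"slide":[3,2,100],"delta_rot":[0,0,0]},
    {"claw":-0.5,"slide":[3,2,112],"delta_rot":[0,0,0]},
    {"claw":-0.5,"slide":[3,2,112],"delta_rot":[0,0,0]}
  ]
}}

```text
time: 16.15
position: [0.6244, -0.0967, 0.1539]
tool_rot: [-2.12, -2.315, 0.002]
ft_force: [0.2, -0.7, -3.1]
grip_width: 0.543
grip_force: 25.0
```

```bash
python3 - <<'E'
from h import *
for k in range(3): S=ctrl.get_image('scene'); T=ctrl.get_image('top')
go(.6252,-.0950,.1075)
o=np.zeros((480,800,3),np.uint8); o[:,:400]=cv2.resize(S["color"][130:250,210:310],None,fx=4,fy=4,interpolation=2)
o[:400,400:]=cv2.resize(T["color"][100:200,310:410],None,fx=4,fy=4,interpolation=2); cv2.imwrite("pics/e.png",o)
E
```

```text
t 16.45 pos [ 0.6266 -0.0979  0.1569] F [ 0.1 -0.3 -2.2] grip 0.543 25.0
slide mm [ 3.  -1.3 49.4] rot [ 0.0027  0.001  -0.0048]
```

View pics/e.png

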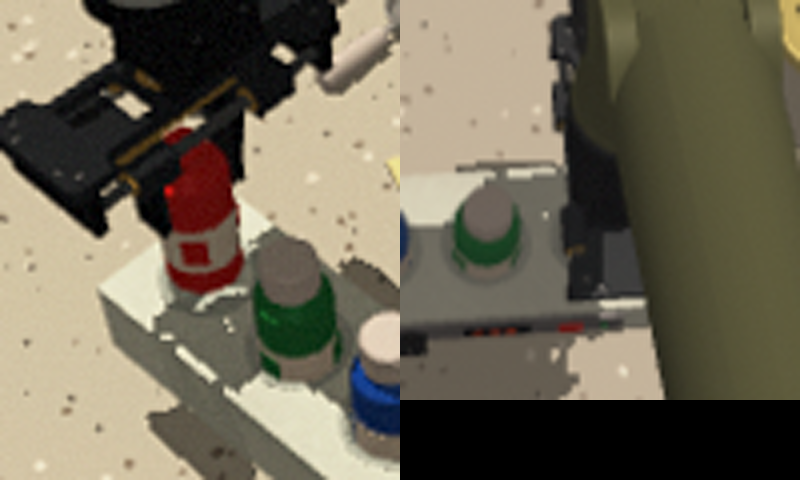

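Red hangs upright just over the empty well, its foot at crop (205,280) against the mouth centre at about (210,277). I nudge it and lower slowly.

{"method": "send_rows", "body": {
  "motion": [
    {"claw":-0.5,"slide":[2.5,-1,0],"delta_rot":[0,0,0]},
    {"claw":-0.5,"slide":[2.5,-1,6],"delta_rot":[0,0,0]},
    {"claw":-0.5,"slide":[2.5,-1,12],"delta_rot":[0,0,0]},
    {"claw":-0.5,"slide":[2.5,-1,18],"delta_rot":[0,0,0]},
    {"claw":-0.5,"slide":[2.5,-1,20],"delta_rot":[0,0,0]}
  ]
}}

```text
time: 16.95
position: [0.6237, -0.0956, 0.1337]
tool_rot: [-2.123, -2.314, 0.002]
ft_force: [0.4, 1.0, -2.2]
grip_width: 0.543
grip_force: 25.0
```

{"method": "send_rows", "body": {
  "motion": [
    {"claw":-0.5,"slide":[0,0,8],"delta_rot":[0,0,0]},
    {"claw":-0.5,"slide":[0,0,16],"delta_rot":[0,0,0]},
    {"claw":-0.5,"slide":[0,0,24],"delta_rot":[0,0,0]},
    {"claw":-0.5,"slide":[0,0,27],"delta_rot":[0,0,0]},
    {"claw":-0.5,"slide":[0,0,28],"delta_rot":[0,0,0]}
  ]
}}

```text
time: 17.45
position: [0.6239, -0.0955, 0.1075]
tool_rot: [-2.123, -2.314, 0.002]
ft_force: [-4.1, -0.1, 6.8]
grip_width: 0.542
grip_force: 25.0
```

```bash
python3 -c "
from h import *
for k in range(3): ctrl.get_image('top'); go(.6252,-.0950,.1065)"
```

```text
t 17.5 pos [ 0.6239 -0.0955  0.1075] F [-1.7  0.2  2. ] grip 0.542 25.0
slide mm [0.4 1.3 1. ] rot [-0.0015  0.0004 -0.0047]
t 17.55 pos [ 0.6241 -0.0955  0.1075] F [-2.3  0.4  2.4] grip 0.545 25.0
slide mm [0.4 1.1 1. ] rot [-0.0009  0.0004 -0.0047]
t 17.6 pos [ 0.6242 -0.0955  0.1076] F [-2.4 -1.   3.1] grip 0.538 25.0
slide mm [0.4 1.  1.1] rot [-0.0006  0.0004 -0.0047]
```

Seated, with z matching. I release and go up, then head for the cap.

{"method": "send_rows", "body": {
  "motion": [
    {"claw":0.3,"slide":[0,0,0],"delta_rot":[0,0,0]},
    {"claw":0.6,"slide":[0,0,0],"delta_rot":[0,0,0]},
    {"claw":1,"slide":[0,0,0],"delta_rot":[0,0,0]},
    {"claw":1,"slide":[0,0,0],"delta_rot":[0,0,0]},
    {"claw":1,"slide":[0,0,-10],"delta_rot":[0,0,0]}
  ]
}}

```text
time: 18.1
position: [0.6234, -0.0955, 0.116]
tool_rot: [-2.122, -2.313, 0.002]
ft_force: [-0.2, 0.7, 0.5]
grip_width: 0.91
grip_force: 0.0
```

{"method": "send_rows", "body": {
  "motion": [
    {"claw":1,"slide":[0,0,-45],"delta_rot":[0,0,0]},
    {"claw":1,"slide":[0,0,-90],"delta_rot":[0,0,0]},
    {"claw":1,"slide":[25,-8,-115],"delta_rot":[0,0,0]},
    {"claw":1,"slide":[70,-20,-115],"delta_rot":[0,0,0]},
    {"claw":1,"slide":[115,-34,-115],"delta_rot":[0,0,0]}
  ]
}}

```text
time: 18.6
position: [0.5812, 0.0171, 0.234]
tool_rot: [2.125, 2.311, 0.004]
ft_force: [0.5, 0.6, 0.4]
grip_width: 0.996
grip_force: 0.0
```

```bash
python3 -c "from h import *; go(.4875,.3822,.12)"
```

```text
t 18.6 pos [0.5812 0.0171 0.234 ] F [0.5 0.6 0.4] grip 0.996 0.0
slide mm [371.7 -63.1 113.8] rot [ 0.0034  0.0001 -0.0068]
```

{"method": "send_rows", "body": {
  "motion": [
    {"claw":1,"slide":[46,-8,0],"delta_rot":[0,0,0]},
    {"claw":1,"slide":[94,-16,0],"delta_rot":[0,0,0]},
    {"claw":1,"slide":[142,-24,0],"delta_rot":[0,0,0]},
    {"claw":1,"slide":[190,-32,0],"delta_rot":[0,0,0]},
    {"claw":1,"slide":[238,-40,10],"delta_rot":[0,0,0]}
  ]
}}

```text
time: 19.1
position: [0.5206, 0.2521, 0.2242]
tool_rot: [2.123, 2.312, 0.005]
ft_force: [0.6, -0.2, -0.8]
grip_width: 0.999
grip_force: 0.0
```

{"method": "send_rows", "body": {
  "motion": [
    {"claw":1,"slide":[46,-8,20],"delta_rot":[0,0,0]},
    {"claw":1,"slide":[92,-16,50],"delta_rot":[0,0,0]},
    {"claw":1,"slide":[128,-22,80],"delta_rot":[0,0,0]},
    {"claw":1,"slide":[134,-23,100],"delta_rot":[0,0,0]},
    {"claw":1,"slide":[134,-23,104],"delta_rot":[0,0,0]}
  ]
}}

```text
time: 19.6
position: [0.483, 0.3827, 0.1159]
tool_rot: [-2.117, -2.318, 0.006]
ft_force: [-0.2, -0.2, -0.2]
grip_width: 0.998
grip_force: 0.0
```

```bash
python3 - <<'E'
from h import *
for k in range(3): S=ctrl.get_image('scene'); T=ctrl.get_image('top')
go(.4875,.3822,.039)
us,ut=None,None
o=np.zeros((560,800,3),np.uint8); o[:,:400]=cv2.resize(S["color"][80:220,210:310],None,fx=4,fy=4,interpolation=2)
o[:,400:]=cv2.resize(S["color"][210:350,390:490],None,fx=4,fy=4,interpolation=2); cv2.imwrite("pics/f.png",o)
np.savez("im.npz",S=S["color"],T=T["color"])
for n,im,b in (("S",S,(240,150,285,220)),("T",T,(345,130,380,175))):
    h=cv2.cvtColor(im["color"],cv2.COLOR_BGR2HSV); m=cv2.inRange(h,(0,150,60),(6,255,255)); k=np.zeros_like(m); k[b[1]:b[3],b[0]:b[2]]=m[b[1]:b[3],b[0]:b[2]]
    nn,l,st,c=cv2.connectedComponentsWithStats(k); print([(st[i].tolist(),c[i].round(1).tolist()) for i in range(1,nn) if st[i][4]>20])
print(T["color"][144:168,350:374,2])
E
```

```text
t 19.9 pos [0.4877 0.3804 0.1197] F [-0.8  0.3 -0.2] grip 1.0 0.0
slide mm [ 1.7 -0.2 80.7] rot [ 0.0026 -0.0003 -0.0074]
[([251, 176, 22, 25, 381], [261.1, 188.5]), ([259, 203, 7, 4, 26], [262.2, 204.4])]
[([351, 147, 17, 18, 236], [358.7, 155.6])]
[[220 221 221 220 220 220 221 222 223 222 222 221 221 221 223 223 223 223
  223 223 223 223 216 197]
 [220 221 221 221 222 221 222 222 222 222 223 220 222 222 222 222 222 223
  224 224 224 224 219 197]
 [220 221 222 223 223 220 205 206 210 207 207 207 214 223 222 222 222 223
  224 224 224 224 220 197]
 [220 221 222 221 220 205 180 178 165 188 188 179 182 211 218 221 222 224
  223 223 223 224 221 201]
 [220 219 218 200 186 179 172 174 166 167 166 164 193 188 202 214 223 223
  222 221 223 224 221 203]
 [220 214 168 169 166 167 159 165 153 201 197 197 185 174 176 198 210 223
  222 222 223 223 220 203]
 [220 201 134 164 165 159 164 140 148 214 214 215 206 180 193 193 205 223
  223 222 222 221 219 207]
 [191 174 146 159 127 135 178 114 150 217 216 218 215 172 207 183 199 214
  223 223 221 221 220 209]
 [177 149 161 156 110 124 182 104 131 191 
[... 874 characters left out ...]
00  94  93  96 105 125 137 147 154 155 152 144 135 110 112 132 133
  172 204 222 222 223 225]
 [100 102  97  94  94  94  97 102 109 113 113 109 102  99 111 132 120 153
  179 211 223 224 224 225]
 [ 95 104 102  98  96  95  96  94  94  95  94  95  98 101 113 125 119 165
  190 220 225 225 225 224]
 [ 92  97 104 103 101 101  97  95  94  95  99 117 104 112 117 118 149 179
  208 225 226 226 225 224]
 [ 92  93  98 104 102 104 102 107 121 100 106 114 109 118 132 149 170 187
  222 227 227 227 225 224]
 [101  91  93  98  98  97  98 105 128 118 107 109 117 135 159 173 180 218
  227 227 227 227 225 225]
 [188 104  96  94  93  93  97 117 118 130 127 142 154 165 177 176 216 227
  227 227 227 227 226 226]]
```

View pics/f.png

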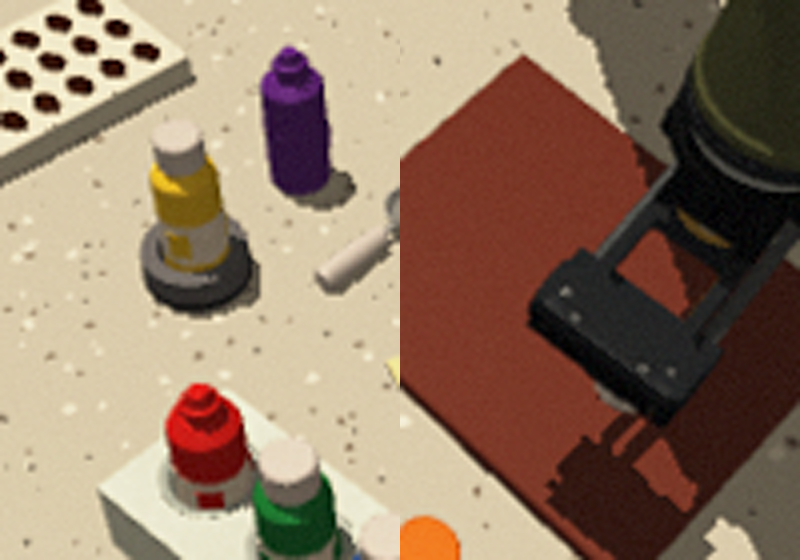

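Both bottles stand upright in their new places: yellow in the holder at crop (185,210), red in the well with its tip at crop (201,389). The gripper is above the cap, and I go down on it now.

{"method": "send_rows", "body": {
  "motion": [
    {"claw":0.6,"slide":[1.5,0,30],"delta_rot":[0,0,0]},
    {"claw":0.4,"slide":[1.5,0,60],"delta_rot":[0,0,0]},
    {"claw":0.3,"slide":[1.5,0,74],"delta_rot":[0,0,0]},
    {"claw":0.3,"slide":[1.5,0,78],"delta_rot":[0,0,0]},
    {"claw":0.3,"slide":[1.5,0,79],"delta_rot":[0,0,0]}
  ],
  "grip_force": 30
}}

```text
time: 20.4
position: [0.4864, 0.3828, 0.0397]
tool_rot: [2.125, 2.314, 0.001]
ft_force: [-0.3, -0.0, -0.3]
grip_width: 0.676
grip_force: 0.0
```

```bash
python3 - <<'E'
from h import *
for k in range(3): S=ctrl.get_image('scene'); T=ctrl.get_image('top')
go(.4875,.3822,.0395)
us,ut=(260.2,177.2),(360.6,150.8)
p,e=tri(ray(S,*us),ray(T,*ut)); print("redtip",p.round(4),e.round(4),onz(S,*us,.143).round(4),onz(T,*ut,.143).round(4))
E
```

```text
t 20.7 pos [0.4863 0.3832 0.04  ] F [-0.5 -0.1  0.2] grip 0.651 0.0
slide mm [-1.1  1.1  0.5] rot [ 0.0014 -0.0006 -0.0048]
redtip [ 0.6219 -0.0941  0.1429] 0.0049 [ 0.6206 -0.0918  0.143 ] [ 0.6237 -0.0958  0.143 ]
```

{"method": "send_rows", "body": {
  "motion": [
    {"claw":0,"slide":[-1,0,0],"delta_rot":[0,0,0]},
    {"claw":-0.8,"slide":[-1,0,0],"delta_rot":[0,0,0]},
    {"claw":-0.8,"slide":[-1,0,0],"delta_rot":[0,0,0]},
    {"claw":-0.8,"slide":[-1,0,0],"delta_rot":[0,0,0]},
    {"claw":-0.8,"slide":[-1,0,0],"delta_rot":[0,0,0]}
  ]
}}

```text
time: 21.2
position: [0.4859, 0.3818, 0.039]
tool_rot: [2.124, 2.315, -0.0]
ft_force: [-0.4, -0.9, 1.5]
grip_width: 0.382
grip_force: 30.0
```

```bash
python3 -c "
from h import *
for k in range(3): ctrl.get_image('top')
go(.4875,.3822,.0395)"
```

```text
t 21.35 pos [0.4859 0.3818 0.039 ] F [-0.8  0.8  0.5] grip 0.385 30.0
slide mm [ 0.2  1.6 -0.5] rot [ 0.      0.0001 -0.0047]
```

{"method": "send_rows", "body": {
  "motion": [
    {"claw":-0.8,"slide":[0,0,-30],"delta_rot":[0,0,0]},
    {"claw":-0.8,"slide":[0,0,-75],"delta_rot":[0,0,0]},
    {"claw":-0.8,"slide":[-10,3,-122],"delta_rot":[0,0,0]},
    {"claw":-0.8,"slide":[-40,10,-160],"delta_rot":[0,0,0]},
    {"claw":-0.8,"slide":[-80,19,-180],"delta_rot":[0,0,0]}
  ]
}}

```text
time: 21.85
position: [0.5114, 0.3066, 0.223]
tool_rot: [2.117, 2.32, 0.009]
ft_force: [0.4, -0.6, 0.4]
grip_width: 0.388
grip_force: 30.0
```

{"method": "send_rows", "body": {
  "motion": [
    {"claw":-0.8,"slide":[-46,11,0],"delta_rot":[0,0,0]},
    {"claw":-0.8,"slide":[-92,22,0],"delta_rot":[0,0,0]},
    {"claw":-0.8,"slide":[-138,33,0],"delta_rot":[0,0,0]},
    {"claw":-0.8,"slide":[-184,44,0],"delta_rot":[0,0,0]},
    {"claw":-0.8,"slide":[-230,55,0],"delta_rot":[0,0,0]}
  ]
}}

```text
time: 22.35
position: [0.5865, 0.0774, 0.2192]
tool_rot: [2.123, 2.314, 0.0]
ft_force: [0.5, -0.0, -0.4]
grip_width: 0.382
grip_force: 30.0
```

```bash
python3 -c "from h import *; go(.6235,-.095,.2)"
```

```text
t 22.35 pos [0.5865 0.0774 0.2192] F [ 0.5 -0.  -0.4] grip 0.382 30.0
slide mm [-174.9   22.    19.3] rot [ 0.0005  0.0006 -0.0047]
```

{"method": "send_rows", "body": {
  "motion": [
    {"claw":-0.8,"slide":[-45,6,0],"delta_rot":[0,0,0]},
    {"claw":-0.8,"slide":[-92,12,0],"delta_rot":[0,0,0]},
    {"claw":-0.8,"slide":[-138,18,0],"delta_rot":[0,0,0]},
    {"claw":-0.8,"slide":[-168,22,5],"delta_rot":[0,0,0]},
    {"claw":-0.8,"slide":[-175,22,20],"delta_rot":[0,0,0]}
  ]
}}

```text
time: 22.85
position: [0.6244, -0.0992, 0.1993]
tool_rot: [2.131, 2.304, -0.0]
ft_force: [-0.7, -0.7, 0.2]
grip_width: 0.386
grip_force: 30.0
```

```bash
python3 - <<'E'
from h import *
for k in range(4): S=ctrl.get_image('scene'); T=ctrl.get_image('top'); go(.6235,-.095,.172)
cv2.imwrite("pics/g.png",cv2.resize(S["color"][140:220,220:320],None,fx=7,fy=7,interpolation=2))
E
```

```text
t 22.95 pos [ 0.6217 -0.0945  0.1963] F [-0.7  0.2 -0.6] grip 0.384 30.0
slide mm [-0.7  1.9 24.3] rot [-0.0043 -0.0014 -0.0072]
t 23.05 pos [ 0.6226 -0.0907  0.1986] F [-0.4  0.4  0.3] grip 0.387 30.0
slide mm [-4.4  0.5 26.6] rot [-0.001  -0.0016 -0.0021]
t 23.15 pos [ 0.6232 -0.0902  0.1997] F [ 0.6  0.8 -0.2] grip 0.383 30.0
slide mm [-4.8 -0.2 27.7] rot [ 0.0007 -0.0006 -0.0009]
t 23.25 pos [ 0.6234 -0.091   0.1999] F [-0.   0.1 -1.9] grip 0.384 30.0
slide mm [-4.  -0.3 27.9] rot [ 0.0011  0.0002 -0.0017]
```

View pics/g.png

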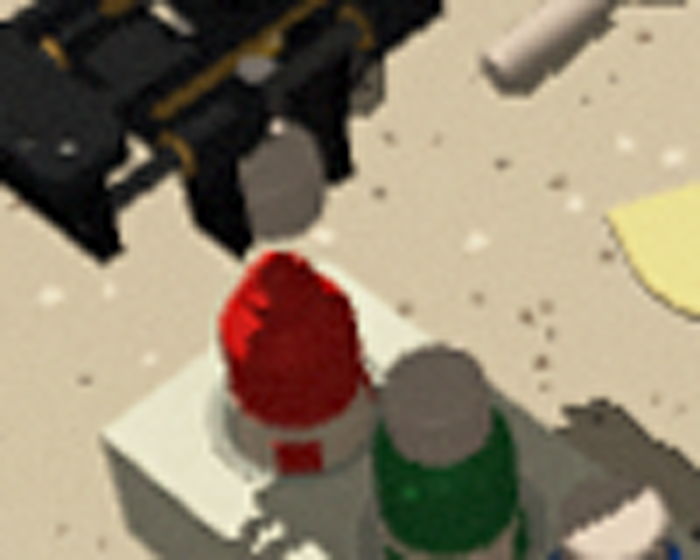

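The cap hangs level at crop (283,190), straight above the red nozzle at (283,262). That was the tenth picture, so from here I go by force and position readings.

{"method": "send_rows", "body": {
  "motion": [
    {"claw":-0.8,"slide":[-3.5,0,8],"delta_rot":[0,0,0]},
    {"claw":-0.8,"slide":[-3.5,0,16],"delta_rot":[0,0,0]},
    {"claw":-0.8,"slide":[-3.5,0,24],"delta_rot":[0,0,0]},
    {"claw":-0.8,"slide":[-3.5,0,27],"delta_rot":[0,0,0]},
    {"claw":-0.8,"slide":[-3.5,0,27],"delta_rot":[0,0,0]}
  ],
  "grip_force": 45
}}

```text
time: 23.75
position: [0.6229, -0.0966, 0.171]
tool_rot: [-2.123, -2.314, 0.001]
ft_force: [0.7, -0.2, -0.3]
grip_width: 0.381
grip_force: 45.0
```

```bash
python3 - <<'E'
from h import *
for k in range(4): ctrl.get_image('scene')
go(.6237,-.0947,.162)
E
```

```text
t 23.95 pos [ 0.6237 -0.0966  0.1724] F [ 0.1  0.2 -0.1] grip 0.386 45.0
slide mm [ 1.9  0.1 10.4] rot [ 0.0006  0.0001 -0.0047]
```

{"method": "send_rows", "body": {
  "motion": [
    {"claw":-0.8,"slide":[1.5,0,0],"delta_rot":[0,0,0]},
    {"claw":-0.8,"slide":[1.5,0,3],"delta_rot":[0,0,0]},
    {"claw":-0.8,"slide":[1.5,0,6],"delta_rot":[0,0,0]},
    {"claw":-0.8,"slide":[1.5,0,9],"delta_rot":[0,0,0]},
    {"claw":-0.8,"slide":[1.5,0,10],"delta_rot":[0,0,0]}
  ]
}}

```text
time: 24.45
position: [0.623, -0.0952, 0.1614]
tool_rot: [-2.123, -2.314, 0.001]
ft_force: [0.0, -0.3, -0.5]
grip_width: 0.382
grip_force: 45.0
```

{"method": "send_rows", "body": {
  "motion": [
    {"claw":-0.8,"slide":[0,0,1.5],"delta_rot":[0,0,0]},
    {"claw":-0.8,"slide":[0,0,3],"delta_rot":[0,0,0]},
    {"claw":-0.8,"slide":[0,0,3],"delta_rot":[0,0,0]}
  ]
}}

```text
time: 24.75
position: [0.6235, -0.0952, 0.159]
tool_rot: [2.124, 2.315, 0.0]
ft_force: [0.6, 0.1, -0.5]
grip_width: 0.382
grip_force: 45.0
```

{"method": "send_rows", "body": {
  "motion": [
    {"claw":-0.8,"slide":[0,0,1],"delta_rot":[0,0,0]},
    {"claw":-0.8,"slide":[0,0,2],"delta_rot":[0,0,0]},
    {"claw":-0.8,"slide":[0,0,3],"delta_rot":[0,0,0]}
  ]
}}

```text
time: 25.05
position: [0.6243, -0.0952, 0.1575]
tool_rot: [2.122, 2.313, 0.002]
ft_force: [-1.0, 0.5, 7.7]
grip_width: 0.381
grip_force: 45.0
```

{"method": "send_rows", "body": {
  "motion": [
    {"claw":-0.8,"slide":[0,0,1],"delta_rot":[0,0,0]},
    {"claw":-0.8,"slide":[0,0,2],"delta_rot":[0,0,0]},
    {"claw":-0.8,"slide":[0,0,3],"delta_rot":[0,0,0]}
  ]
}}

```text
time: 25.35
position: [0.6241, -0.0952, 0.1543]
tool_rot: [2.123, 2.313, 0.001]
ft_force: [1.7, -0.4, 1.5]
grip_width: 0.381
grip_force: 45.0
```

{"method": "send_rows", "body": {
  "motion": [
    {"claw":-0.8,"slide":[0,0,1],"delta_rot":[0,0,0]},
    {"claw":-0.8,"slide":[0,0,2],"delta_rot":[0,0,0]},
    {"claw":-0.8,"slide":[0,0,3],"delta_rot":[0,0,0]}
  ]
}}

```text
time: 25.65
position: [0.6225, -0.0952, 0.1489]
tool_rot: [-2.123, -2.314, 0.002]
ft_force: [-0.2, 0.2, -2.5]
grip_width: 0.385
grip_force: 45.0
```

Force rose to 7.7 N and then dropped, so the click has happened. I keep pressing until the cap is firmly home.

{"method": "send_rows", "body": {
  "motion": [
    {"claw":-0.8,"slide":[0,0,1],"delta_rot":[0,0,0]},
    {"claw":-0.8,"slide":[0,0,2],"delta_rot":[0,0,0]},
    {"claw":-0.8,"slide":[0,0,3],"delta_rot":[0,0,0]},
    {"claw":-0.8,"slide":[0,0,3],"delta_rot":[0,0,0]}
  ]
}}

```text
time: 26.05
position: [0.6235, -0.0951, 0.1471]
tool_rot: [2.124, 2.315, 0.0]
ft_force: [0.6, 1.1, -0.1]
grip_width: 0.385
grip_force: 45.0
```

```bash
python3 - <<'E'
from h import *
for k in range(4): ctrl.get_image('scene'); go(.6237,-.0947,.147)
E
```

```text
t 26.1 pos [ 0.6235 -0.0951  0.1472] F [ 0.5  0.3 -0.6] grip 0.385 45.0
slide mm [0.4 0.3 0.2] rot [ 0.0003  0.0001 -0.0047]
t 26.15 pos [ 0.6235 -0.0951  0.1472] F [ 0.3 -0.1 -0.7] grip 0.38 45.0
slide mm [0.4 0.3 0.2] rot [ 0.0002  0.0001 -0.0047]
t 26.2 pos [ 0.6235 -0.0951  0.1472] F [ 0.2  0.3 -0.8] grip 0.386 45.0
slide mm [0.4 0.3 0.2] rot [ 0.0003  0.0002 -0.0047]
t 26.25 pos [ 0.6234 -0.0951  0.1472] F [ 0.6  0.1 -0.6] grip 0.38 45.0
slide mm [0.4 0.3 0.2] rot [ 0.0002  0.0001 -0.0048]
```

{"method": "send_rows", "body": {
  "motion": [
    {"claw":-0.8,"slide":[0,0,1],"delta_rot":[0,0,0]},
    {"claw":-0.8,"slide":[0,0,1.5],"delta_rot":[0,0,0]},
    {"claw":-0.8,"slide":[0,0,2],"delta_rot":[0,0,0]},
    {"claw":-0.8,"slide":[0,0,2],"delta_rot":[0,0,0]}
  ]
}}

```text
time: 26.65
position: [0.6243, -0.0951, 0.147]
tool_rot: [2.122, 2.313, 0.002]
ft_force: [-2.0, -0.3, 7.1]
grip_width: 0.381
grip_force: 45.0
```

```bash
python3 - <<'E'
from h import *
for k in range(4): ctrl.get_image('scene')
go(.6237,-.0947,.147)
E
```

```text
t 26.85 pos [ 0.6243 -0.0951  0.147 ] F [-1.4  0.2  7.9] grip 0.384 45.0
slide mm [ 0.4 -0.6 -0. ] rot [ 0.0024  0.0011 -0.0048]
```

It stands firm at exactly the home height (TCP 0.147). I add a firm push.

{"method": "send_rows", "body": {
  "motion": [
    {"claw":-0.8,"slide":[0,0,0.5],"delta_rot":[0,0,0]},
    {"claw":-0.8,"slide":[0,0,1],"delta_rot":[0,0,0]},
    {"claw":-0.8,"slide":[0,0,1.5],"delta_rot":[0,0,0]},
    {"claw":-0.8,"slide":[0,0,1.5],"delta_rot":[0,0,0]},
    {"claw":-0.8,"slide":[0,0,1.5],"delta_rot":[0,0,0]}
  ]
}}

```text
time: 27.35
position: [0.6252, -0.095, 0.147]
tool_rot: [2.121, 2.312, 0.003]
ft_force: [-2.3, -0.5, 12.5]
grip_width: 0.381
grip_force: 45.0
```

```bash
python3 - <<'E'
from h import *
for k in range(10):
    ctrl.get_image('scene')
    if k%3==0: go(.6237,-.0947,.147)
# colour check of where things stand
S=ctrl.get_image('scene')
h=cv2.cvtColor(S["color"],cv2.COLOR_BGR2HSV)
for n,lo,hi,b in (("yel",(15,120,60),(30,255,255),(235,100,285,165)),("red",(0,150,40),(6,255,255),(240,150,285,220))):
    m=cv2.inRange(h,lo,hi)[b[1]:b[3],b[0]:b[2]]; ys,xs=np.nonzero(m); print(n,len(xs),xs.mean()+b[0],ys.mean()+b[1],ys.min()+b[1])
E
```

```text
t 27.4 pos [ 0.6252 -0.095   0.147 ] F [-1.6 -0.7 13.1] grip 0.385 45.0
slide mm [ 0.5 -1.4 -0. ] rot [ 0.0044  0.0018 -0.0048]
t 27.55 pos [ 0.6252 -0.0951  0.147 ] F [-2.2  0.1 12.5] grip 0.385 45.0
slide mm [ 0.5 -1.4 -0. ] rot [ 0.0044  0.0018 -0.0048]
t 27.7 pos [ 0.6252 -0.095   0.147 ] F [-1.2 -0.3 12.9] grip 0.38 45.0
slide mm [ 0.4 -1.5 -0. ] rot [ 0.0045  0.0018 -0.0048]
t 27.85 pos [ 0.6252 -0.095   0.147 ] F [-2.4 -0.1 13. ] grip 0.383 45.0
slide mm [ 0.4 -1.5  0. ] rot [ 0.0045  0.0018 -0.0048]
yel 47 255.12765957446808 156.1914893617021 151
red 250 261.92 193.952 181
```

```bash
python3 -c "
from bench import ctrl
print(ctrl.close_job())"
```

```text
the job is handed in; nothing more can be done
None
```

The job is handed in, though its verdict was not shown to me: yellow stands in the grey holder, red stands in yellow's old well with its cap clicked on, and the gripper is still pressing the cap down with about 13 N at the home height.

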